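Snap the lid of a hardware box shut, clip by clip

TASK

The lid of the dark grey plastic hardware box has only been laid on. Work round its rim with the fingertips, pressing it down clip by clip, until all four clips have snapped shut and the lid sits flush on the box all round; do not press on the thin sunken panel in the middle. Pick nothing up, leave the box standing where it is, and do not disturb the screw jar, the tape measure and the screwdriver beside it.

Things in the scene. Friction and masses are not known exactly. Their poses are not given: they have to be found in the camera images.
- hardware_box: open dark grey plastic box, heavy (2 to 3.4 kg, full of hardware), loose on the table; 130 x 190 mm outside, rim 58 mm above its underside. Origin: centre of its underside; z up, x across its short side, y along its long side; its front (-x) is the long side nearer the robot. On each long side two moulded beads, 75 mm either way from the middle, catch the lid's clips.
- lid: thin light grey plastic lid (0.26 kg), 142 x 202 mm, loose, level on the box, axes along the box's. Origin: centre of the underside of its deck, which meets the box's rim; rim frame 26 mm wide, its top 6 mm above the origin. Laid on, the origin is 8.7 mm above the box's rim; shut, at the rim. It tilts and twists a little as it is pressed, so that each clip has to be pressed home by itself.
- lid_panel: thin sunken panel in the middle of the lid, 90 x 150 mm, its top 4 mm below that of the rim frame; moves with the lid; not to be pressed. Origin and axes as the lid's
- pad_front_left (a point): centre of the top of the ribbed thumb pad (17 x 26 mm) over the front left clip; in the lid's frame x = -58, y = +75, z = +7.5 mm. In the box's frame its height is 65.5 mm when shut, 74 mm as laid on. The clip, a springy tongue under the lid's long edge, needs about 5 to 15 N straight down here and goes down 8.7 mm, snapping in on the way.
- pad_front_right (a point): the same over the front right clip, at x = -58, y = -75 mm in the lid's frame
- pad_back_left (a point): the same over the back left clip, at x = +58, y = +75 mm in the lid's frame
- pad_back_right (a point): the same over the back right clip, at x = +58, y = -75 mm in the lid's frame
- screw_jar: white jar with a yellow lid, 68 mm across, 90 mm high, standing beside the box; to be left alone. Origin: centre of its underside
- tape_measure: yellow and black tape measure, 59 x 84 x 69 mm, standing beside the box; to be left alone. Origin: centre of its underside
- screwdriver: screwdriver with a black handle, 109 x 164 x 28 mm as it lies, to the left of the box; to be left alone. Origin: centre of its underside
Mind the look-alikes: they are no part of the job. What is shaped like the lid but green or purple is not meant.

How it is judged (in metres and radians):
At the end, for the whole second after the job is handed in: All four pads are within 2 mm of their shut height over the box (65.5 mm), the lid lies square on the box and at rest, the box stands within 30 mm of where it was, and the jar, tape measure and screwdriver are within 20 mm of where they were (z of each of pad_front_left, pad_front_right, pad_back_left, pad_back_right in the frame of hardware_box below 0.0675 m and horizontal distance between lid and hardware_box below 0.004 m and angle between the y axis of lid and the y axis of hardware_box, either way round below 0.05 rad and angle between hardware_box's own z axis and vertical below 0.03 rad and linear speed of lid below 0.01 m/s and distance of hardware_box from where it was at the start of the episode below 0.03 m and distance of each of screw_jar, tape_measure, screwdriver from where it was at the start of the episode below 0.02 m); the robot touches nothing.
It fails at once if the lid is lifted off the box (more than 25 mm above its seat on the rim) (z of lid in the frame of hardware_box above 0.083 m).
It fails at once if the box is lifted from the table (height (world z) of hardware_box above 0.012 m).
It fails at once if the box is shoved more than 30 mm from its place (distance of hardware_box from where it was at the start of the episode above 0.03 m).
It fails at once if the thin middle panel is pressed with more than 10 N (contact force between any of the fingers, the arm and lid_panel above 10 N).
It fails at once if a thing beside the box is moved more than 20 mm (distance of any of screw_jar, tape_measure, screwdriver from where it was at the start of the episode above 0.02 m).
It also fails if it takes over 45 s, if anything falls off the work surface, if the arm or the gripper's body presses on something with over 40 N, if the wrist force passes 120 N, or if a joint passes its speed limit or range.

ROBOT

A 6-joint arm with a two-finger parallel gripper is mounted at the origin on a cart in front of the work surface, level with it; the furniture and walls round the work are solid. World frame = base frame: x ahead of the robot, y to its left, z up, the work surface at z = 0. Lengths are in mm, angles in rad, forces in N, time in s.
With the tool pointing down it reaches from about 350 to 975 mm from the base axis. Payload 7.1 kg.
Tool frame: the origin (TCP) lies on the front face of the gripper's body, between the roots of the fingers; the fingertips stand 80 mm ahead of it and the grasp point (between the pads) lies 61 mm ahead of it; z points along the fingers, y is the line along which they close (so a half turn about z gives the same grasp; the last joint's range is limited). The gripper opens to 88 mm and grips with 3 to 60 N. Pads are 20 mm wide; open, the fingers measure 115 mm over their backs; the gripper's body (75 mm by 178 mm) begins 61 mm behind the grasp point.
Start: joints at [-1.261, 0.423, 1.63, -0, 1.089, -0.019], TCP at [201.835, -591.497, 302.675] pointing down, gripper open.
Joint ranges: [-3, 3], [-0.9, 2.11], [0.09, 2.58], [-1.31, 4.45], [0.11, 2.69], [-2.54, 2.54]. Speed limits (rad/s): [2.39, 2.39, 3.01, 3.14, 3.14, 3.14].

INTERFACE

Orientations are given as a rotation vector (axis times angle).
In Python, from workcell import readout, vision, close_job gives the robot as it stands.
- The arm moves only by the tool servo_tool, never from a script. Its argument "plan" is a list that holds one entry, the list of rows, each a list of 7 numbers: the gripper command: -1 is fully open, 1 is shut, values between are in proportion, then the shift along the world's x, y, z in units of 40 mm (1.0 is 40 mm), then the turn, a rotation vector about the world's x, y, z in units of 5 degrees (1.0 is 5 degrees). A call has 1 to 5 rows; each row shifts and turns the commanded pose from where the row before left it; what a row does not reach is not made up. A row lasts 1/12 s, in which the tool goes at most 41.7 mm and 7.16 degrees, less where a joint would pass 70% of its speed; a pose out of reach is approached as far as the arm can. A call is refused whole if a number of a shift passes 1 or a number of a turn 1, either way. A call with a gripper value outside its range is refused whole. The fingers move at their own pace and stop on an object; the grip force is fixed at half the most. Time passes only in rows, so rows that do not move let the fingers close. It gives the time, the measured TCP pose, the force, the opening and the grip force at its end, in the units of the state.
- readout.get_obs(): the state, without advancing time (a new reading comes with each control period).
- vision.get_image(name): name is "scene" or "side" or "wrist"; returns the picture (420x560x3 uint8, red, green, blue); there is no depth.
- vision.camera_params(name): a dict with "fx", "fy", "cx", "cy" (pixels), "rvec" (rotation vector, rad) and "tvec" (3), from world to camera coordinates, as OpenCV has them; the wrist camera has in their place "hand_eye" (4x4, takes a point from camera to tool coordinates, whose origin is the TCP and whose axes are the flange's). Camera axes: x right, y down, z forward; pixel columns grow to the right and rows downward; lengths in mm; the calibration is good to about 2 mm. A picture is of the moment at which its call begins: read the wrist's pose just before it. camera_params takes no time and is no camera call.
- close_job(): hands the job in; it is judged then, once.
The state is a dict: "t": time; "qpos": joint angles; "qvel": joint speeds; "joint_torque": joint torques, N m; "ee_pos": TCP position; "orientation": TCP orientation; "ft_force": force on the tool from outside, world axes, zero at the start; "moment": the same for the moment, N m; "width": finger opening in mm; "grasp_force": force on a finger pad.
Only numpy, scipy, OpenCV 4.12 (cv2) and the standard library are available. Lean on these libraries where they do the work, as an engineer would, in place of code of your own. Each camera call takes 0.05 s, during which the arm holds its last target. There are 200 camera calls.

## Working session

There is one attempt and no reset: what is moved stays moved. The work goes in short steps, Python scripts to look and compute and a tool call to move; the robot and the scene stay as the last step left them, time stands still between calls to the robot, and variables do not carry over. Pictures are saved under pics/ and viewed, at most 10 in all, crops included, and the job is handed in when it is done.

Besides the shell and the picture viewer there is one more tool, called as name(argument=value, ...) on one line, values as JSON. servo_tool: Moves the arm, as the interface text tells. Its arguments: {"type":"object","properties":{"plan":{"type":"array"}},"required":["plan"]}

```bash
mkdir -p pics; python3 - <<'E'
from workcell import readout, vision
import cv2,numpy as np
for n in ["scene","side"]:
    im=vision.get_image(n); cv2.imwrite(f"pics/{n}0.png",im[:,:,::-1])
    np.save(f"pics/{n}0.npy",im)
    print(n,vision.camera_params(n))
print(vision.camera_params("wrist"))
print(readout.get_obs())
E
```

```text
scene {'fx': 484.65910096115834, 'fy': 484.65910096115834, 'cx': 276.5020197879393, 'cy': 210.5987422392214, 'rvec': array([ 2.03045503, -1.00532604,  0.50037933]), 'tvec': array([-381.85029899,  321.44734065, 1273.6747048 ])}
side {'fx': 488.7457136941479, 'fy': 488.7457136941479, 'cx': 277.68453813583966, 'cy': 210.9314028696515, 'rvec': array([ 0.79461613, -2.4974489 ,  1.19057258]), 'tvec': array([ 472.31132672,  272.10878827, 1191.50672337])}
{'fx': 354.1431221603024, 'fy': 354.1431221603024, 'cx': 276.06556872365627, 'cy': 208.7138565698725, 'hand_eye': array([[ 1.76994297e-04, -9.68708343e-01, -2.48201761e-01,
         6.77880694e+01],
       [ 9.99999954e-01,  2.32676479e-04, -1.95008118e-04,
        -8.48949446e-01],
       [ 2.46656703e-04, -2.48201715e-01,  9.68708340e-01,
        -8.27840164e+01],
       [ 0.00000000e+00,  0.00000000e+00,  0.00000000e+00,
         1.00000000e+00]])}
{'t': 0.1, 'qpos': array([-1.26098407e+00,  4.23755333e-01,  1.63059621e+00, -1.78524066e-05,
        1.08861567e+00, -1.90035915e-02]), 'qvel': array([ 2.67823999e-04, -8.06778370e-05, -2.04944905e-03,  4.93227072e-04,
        3.27868476e-04, -9.98278061e-05]), 'joint_torque': array([-1.33898699e-03, -5.45615995e+01, -2.74322677e+01,  6.43461384e-02,
        1.87593367e-02, -4.82015814e-07]), 'ee_pos': array([ 201.72637404, -591.1377453 ,  301.99186044]), 'orientation': array([-3.09788803e+00, -5.13969644e-01,  3.37273037e-04]), 'ft_force': array([-1.46288211, -0.08993886, -0.41266926]), 'moment': array([0.02936888, 0.02335284, 0.00582077]), 'grasp_force': 0.0, 'width': 87.70510137222638}
```

View pics/scene0.png

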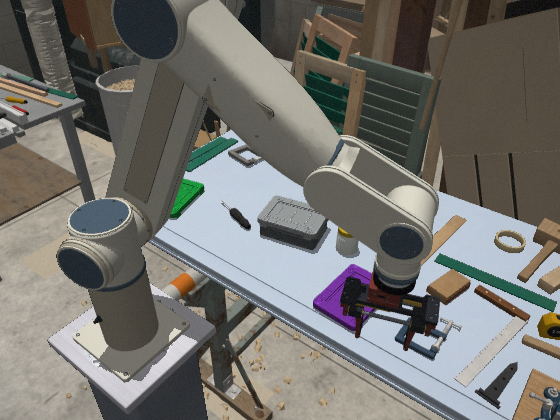

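View pics/side0.png

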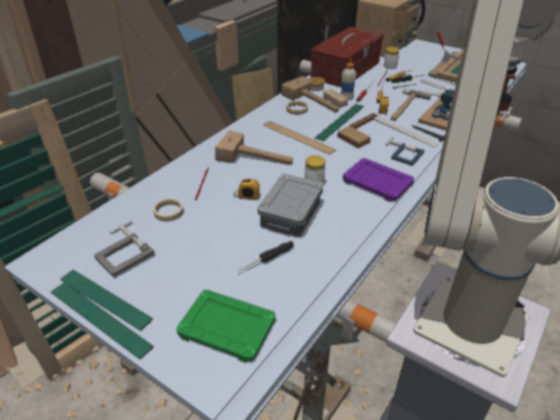

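The scene view shows the grey box and lid at about (293,220), with the jar at (347,240). In the side view the lid is at about (292,203), the tape at (249,190), the jar at (315,168) and the screwdriver at (268,257).

```bash
cat > h.py <<'E'
import numpy as np,cv2
from workcell import readout,vision
from scipy.spatial.transform import Rotation as R
def K(p): return np.array([[p['fx'],0,p['cx']],[0,p['fy'],p['cy']],[0,0,1.]])
def ext(n,o=None):
    p=vision.camera_params(n)
    if 'rvec' in p: return K(p),R.from_rotvec(p['rvec']).as_matrix(),np.array(p['tvec'])
    T=np.eye(4);T[:3,:3]=R.from_rotvec(o['orientation']).as_matrix();T[:3,3]=o['ee_pos']
    M=np.linalg.inv(T@p['hand_eye']);return K(p),M[:3,:3],M[:3,3]
def proj(e,X):
    k,r,t=e;x=(np.atleast_2d(X)@r.T+t)@k.T;return x[:,:2]/x[:,2:]
def onz(e,uv,z):
    k,r,t=e;d=r.T@np.linalg.inv(k)@np.array([*uv,1.]);c=-r.T@t;return c+d*(z-c[2])/d[2]
E
python3 - <<'E'
from h import *
a=ext("scene");b=ext("side")
print(onz(a,(293,213),72),onz(b,(292,200),72))
print("jar",onz(a,(347,252),0),onz(b,(315,160),90),"tape",onz(b,(249,198),0),"scr",onz(b,(268,257),15), onz(b,(291,243),15))
A=np.load("pics/scene0.npy")[180:265,245:345];B=np.load("pics/side0.npy")[160:245,240:340]
im=np.vstack([]) if 0 else np.hstack([cv2.resize(x,(400,340),interpolation=cv2.INTER_CUBIC) for x in(A,B)])
cv2.imwrite("pics/crop0.png",im[:,:,::-1])
E
```

```text
[601.81721791 -88.57308277  72.        ] [579.36884769 -74.39984764  72.        ]
jar [ 618.09088592 -288.19793747    0.        ] [ 624.49574403 -274.33055571   90.        ] tape [749.90091464 -80.8171207    0.        ] scr [530.1033626  115.04056455  15.        ] [510.15104325  31.44391078  15.        ]
```

View pics/crop0.png

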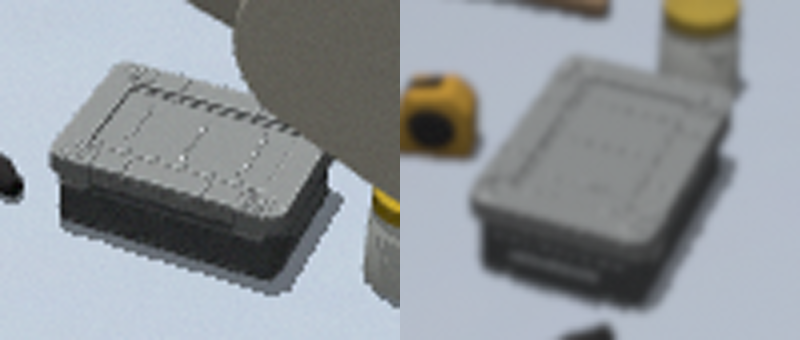

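The lid is fully visible in the side view. I'll move the wrist camera over it and measure from there.

```bash
python3 - <<'E'
from h import *
b=ext("side");P=[onz(b,(240+u/4,160+v/4),72)for u,v in[(75,197),(245,250),(332,100),(165,57)]]
print(np.round(P)[:,:2],np.mean(P,0)); 
for i in range(4): d=P[(i+1)%4]-P[i];print(np.linalg.norm(d),np.degrees(np.arctan2(d[1],d[0])))
E
```

```text
[[ 634.   18.]
 [ 500.   -4.]
 [ 543. -193.]
 [ 682. -166.]] [589.97682553 -86.12030106  72.        ]
135.1075298646025 -170.84551417583535
193.79051955976675 -77.1276017843266
141.5455186947903 10.924789208240238
189.95619156473853 104.87577653447944
```

servo_tool(plan=[[[1, 0.8, 1, 0, 0, 0, -0.5], [1, 0.8, 1, 0, 0, 0, -0.5], [1, 0.8, 1, 0, 0, 0, -0.5], [1, 0.8, 1, 0, 0, 0, -0.5], [1, 0.8, 1, 0, 0, 0, -0.5]]])

```text
t: 0.52
ee_pos: [332.6, -427.1, 302.4]
orientation: [-3.137, -0.169, 0.0]
ft_force: [1.1, -0.4, 0.6]
width: 58.3
grasp_force: 0.0
```

servo_tool(plan=[[[1, 0.8, 1, 0, 0, 0, -0.5], [1, 0.8, 1, 0, 0, 0, -0.5], [1, 0.8, 1, 0, 0, 0, -0.5], [1, 0.8, 1, 0, 0, 0, -0.5], [1, 0.8, 1, 0, 0, 0, -0.5]]])

```text
t: 0.93
ee_pos: [462.9, -264.2, 302.5]
orientation: [-3.137, 0.172, 0.0]
ft_force: [0.0, -1.0, -0.5]
width: 24.6
grasp_force: 0.0
```

servo_tool(plan=[[[1, 0.64, 0.9, 0, 0, 0, 0.73], [1, 0.64, 0.9, 0, 0, 0, 0.73], [1, 0.64, 0.9, 0, 0, 0, 0.73], [1, 0.64, 0.9, 0, 0, 0, 0.73], [1, 0.64, 0.9, 0, 0, 0, 0.73]]])

```text
t: 1.35
ee_pos: [583.5, -94.3, 302.4]
orientation: [-3.123, -0.336, 0.001]
ft_force: [0.3, -0.6, 0.2]
width: 0.3
grasp_force: 0.0
```

servo_tool(plan=[[[1, 0, 0, 0, 0, 0, 0], [1, 0, 0, 0, 0, 0, 0]]])

```text
t: 1.52
ee_pos: [583.6, -94.3, 302.1]
orientation: [-3.123, -0.336, 0.001]
ft_force: [-1.1, -0.2, -1.2]
width: 0.6
grasp_force: 0.0
```

```bash
python3 - <<'E'
from h import *
o=readout.get_obs();im=vision.get_image("wrist");np.savez("pics/w1.npz",im=im,ori=o['orientation'],pos=o['ee_pos'])
cv2.imwrite("pics/w1.png",im[:,:,::-1]);print(o['ee_pos'],o['orientation'])
E
```

```text
[583.55247744 -94.32579335 302.09907171] [-3.12334168e+00 -3.36471746e-01  1.19645896e-03]
```

View pics/w1.png

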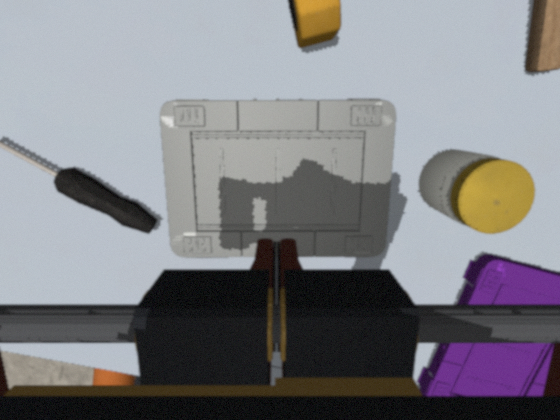

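The wrist view shows the four ribbed pads: back-left (189,115), back-right (367,114), front-left (196,243) and front-right (366,243).

```bash
python3 - <<'E'
from h import *
d=np.load("pics/w1.npz");e=ext("wrist",dict(orientation=d['ori'],ee_pos=d['pos']))
m=np.array([[-58,75],[-58,-75],[58,75],[58,-75.]])
P=np.array([onz(e,uv,74)[:2] for uv in[(196,243),(366,243),(189,115),(367,114)]])
print(P.round(1));c=P.mean(0);H=m.T@(P-c);a=np.arctan2(H[0,1]-H[1,0],H[0,0]+H[1,1])
Rm=np.array([[np.cos(a),-np.sin(a)],[np.sin(a),np.cos(a)]])
print("centre",c,"yaw",np.degrees(a),"\nfit",(m@Rm.T+c).round(1),"\nres",(P-c-m@Rm.T).round(1))
m2=m*[60/58,1];print("tgt",(m2@Rm.T+c).round(1))
r=R.from_rotvec(d['ori']).as_matrix();print("toolx yaw",np.degrees(np.arctan2(r[1,0],r[0,0])),r[:,2])
# check outline in all views
X=np.c_[np.array([[-71,-101],[71,-101],[71,101],[-71,101]])@Rm.T+c,[72.7]*4]
im=cv2.resize(d['im'],None,fx=1,fy=1).copy();cv2.polylines(im,[proj(e,X).round().astype(int)],True,(255,0,0))
B=np.load("pics/side0.npy").copy();cv2.polylines(B,[(proj(ext("side"),X)*16).round().astype(int)],True,(255,0,0),1,16,4)
cv2.imwrite("pics/fit1.png",np.hstack([im[60:300,120:440],cv2.resize(B[160:245,240:340],(282,240))])[:,:,::-1])
E
```

```text
[[ 523.5  -30.2]
 [ 557.2 -184.6]
 [ 635.9   -6.2]
 [ 668.9 -153.6]]
centre [596.36606    -93.66939133] yaw 12.946807830166469 
fit [[ 523.   -33.6]
 [ 556.6 -179.8]
 [ 636.1   -7.6]
 [ 669.7 -153.8]] 
res [[ 0.4  3.3]
 [ 0.5 -4.8]
 [-0.2  1.3]
 [-0.8  0.2]]
tgt [[ 521.1  -34. ]
 [ 554.7 -180.2]
 [ 638.    -7.1]
 [ 671.6 -153.3]]
toolx yaw 12.297314229635122 [-7.76554355e-04  9.66709290e-05 -9.99999694e-01]
```

View pics/fit1.png

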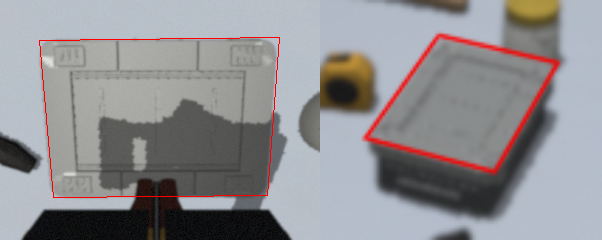

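```bash
python3 - <<'E'
from h import *
d=np.load("pics/w1.npz");e=ext("wrist",dict(orientation=d['ori'],ee_pos=d['pos']))
m=np.array([[-58,75],[-58,-75],[58,75],[58,-75.]])
P=np.array([onz(e,uv,74)[:2] for uv in[(197,243.5),(358,243.5),(189,115),(366.5,114.5)]])
c=P.mean(0);H=m.T@(P-c);a=np.arctan2(H[0,1]-H[1,0],H[0,0]+H[1,1])
Rm=np.array([[np.cos(a),-np.sin(a)],[np.sin(a),np.cos(a)]])
print("centre",c,"yaw",np.degrees(a),"\nfit",(m@Rm.T+c).round(1),"\nres",(P-c-m@Rm.T).round(1))
print("tgt",((m*[59.5/58,1])@Rm.T+c).round(1))
E
```

```text
centre [595.65754857 -92.05829308] yaw 12.344269717044236 
fit [[ 523.   -31.2]
 [ 555.  -177.7]
 [ 636.3   -6.4]
 [ 668.4 -152.9]] 
res [[ 0.2 -0. ]
 [ 0.1  0.3]
 [-0.3  0.1]
 [ 0.1 -0.4]]
tgt [[ 521.5  -31.5]
 [ 553.6 -178. ]
 [ 637.7   -6.1]
 [ 669.8 -152.6]]
```

servo_tool(plan=[[[1, -0.31, 0.314, -0.6, 0, 0, 0], [1, -0.31, 0.314, -0.6, 0, 0, 0], [1, -0.31, 0.314, -0.6, 0, 0, 0], [1, -0.31, 0.314, -0.6, 0, 0, 0], [1, -0.31, 0.314, -0.6, 0, 0, 0]]])

```text
t: 1.98
ee_pos: [519.3, -34.6, 181.9]
orientation: [3.124, 0.326, -0.0]
ft_force: [1.3, 0.6, 0.2]
width: 0.5
grasp_force: 0.0
```

servo_tool(plan=[[[1, 0, 0, -0.3, 0, 0, 0], [1, 0, 0, -0.1, 0, 0, 0], [1, 0, 0, 0, 0, 0, 0]]])

```text
t: 2.23
ee_pos: [520.1, -34.6, 166.0]
orientation: [-3.124, -0.328, 0.003]
ft_force: [-0.4, 0.9, -0.0]
width: 0.4
grasp_force: 0.0
```

```bash
python3 - <<'E'
from h import *
o=readout.get_obs();im=vision.get_image("wrist");np.savez("pics/w2.npz",im=im,ori=o['orientation'],pos=o['ee_pos'])
cv2.imwrite("pics/w2.png",im[:,:,::-1]);print(o['ee_pos'],o['orientation'],o['ft_force'])
E
```

```text
[520.06059169 -34.63353433 165.98952536] [-3.12419635e+00 -3.27969858e-01  2.99330923e-03] [-0.41391302  0.91352898 -0.0016121 ]
```

View pics/w2.png

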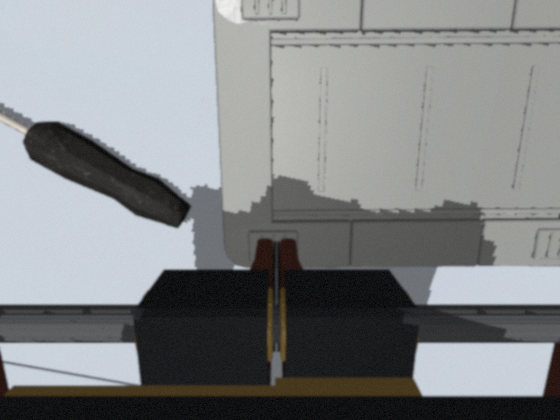

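The fingertips are over the front-left pad at about (275,245). Pressing now.

servo_tool(plan=[[[1, 0.03, 0.05, -0.2, 0, 0, 0], [1, 0, 0, -0.1, 0, 0, 0], [1, 0, 0, -0.06, 0, 0, 0], [1, 0, 0, -0.06, 0, 0, 0], [1, 0, 0, -0.05, 0, 0, 0]]])

```text
t: 2.7
ee_pos: [522.3, -31.7, 147.9]
orientation: [3.124, 0.33, 0.001]
ft_force: [0.7, -0.2, -0.1]
width: 0.6
grasp_force: 0.0
```

servo_tool(plan=[[[1, 0, 0, -0.04, 0, 0, 0], [1, 0, 0, 0, 0, 0, 0]]])

```text
t: 2.87
ee_pos: [522.4, -31.6, 146.5]
orientation: [3.124, 0.331, 0.001]
ft_force: [-0.4, -1.3, 4.4]
width: 0.5
grasp_force: 2.4
```

servo_tool(plan=[[[1, 0, 0, -0.03, 0, 0, 0], [1, 0, 0, 0, 0, 0, 0]]])

```text
t: 3.03
ee_pos: [522.5, -31.6, 146.2]
orientation: [3.124, 0.331, 0.001]
ft_force: [-3.9, 0.8, 13.9]
width: 0.7
grasp_force: 7.1
```

servo_tool(plan=[[[1, 0, 0, -0.03, 0, 0, 0], [1, 0, 0, 0, 0, 0, 0]]])

```text
t: 3.2
ee_pos: [522.5, -31.6, 145.9]
orientation: [3.124, 0.331, 0.002]
ft_force: [-7.6, -0.9, 25.3]
width: 0.6
grasp_force: 12.7
```

servo_tool(plan=[[[1, 0, 0, -0.03, 0, 0, 0], [1, 0, 0, 0, 0, 0, 0]]])

```text
t: 3.37
ee_pos: [522.6, -31.6, 145.7]
orientation: [3.124, 0.331, 0.002]
ft_force: [-11.2, 0.2, 37.0]
width: 0.2
grasp_force: 18.6
```

Front-left has gone down to a firm stop at shut height. Next is front-right.

servo_tool(plan=[[[1, 0, 0, 0.4, 0, 0, 0], [1, 0, 0, 0.4, 0, 0, 0], [1, 0.26, -0.92, 0, 0, 0, 0], [1, 0.26, -0.92, 0, 0, 0, 0], [1, 0.26, -0.92, 0, 0, 0, 0]]])

```text
t: 3.78
ee_pos: [554.0, -142.8, 175.4]
orientation: [3.123, 0.334, 0.002]
ft_force: [1.2, 0.6, -1.0]
width: 0.6
grasp_force: 0.0
```

servo_tool(plan=[[[1, 0, -0.92, 0, 0, 0, 0], [1, 0, 0, 0, 0, 0, 0]]])

```text
t: 3.95
ee_pos: [554.4, -184.1, 175.1]
orientation: [3.122, 0.325, 0.004]
ft_force: [-0.5, -0.7, -0.8]
width: 0.2
grasp_force: 0.0
```

servo_tool(plan=[[[1, 0, 0.15, -0.25, 0, 0, 0], [1, 0, 0, -0.2, 0, 0, 0], [1, 0, 0, -0.1, 0, 0, 0], [1, 0, 0, -0.06, 0, 0, 0], [1, 0, 0, -0.06, 0, 0, 0]]])

```text
t: 4.37
ee_pos: [553.0, -171.3, 147.1]
orientation: [-3.123, -0.334, 0.002]
ft_force: [0.5, -0.3, 0.2]
width: 0.8
grasp_force: 0.0
```

servo_tool(plan=[[[1, 0, 0, -0.05, 0, 0, 0], [1, 0, 0, -0.04, 0, 0, 0], [1, 0, 0, 0, 0, 0, 0]]])

```text
t: 4.62
ee_pos: [553.2, -171.6, 146.1]
orientation: [-3.123, -0.332, 0.001]
ft_force: [-7.0, 4.5, 19.8]
width: 0.7
grasp_force: 10.1
```

servo_tool(plan=[[[1, 0, 0, 0.2, 0, 0, 0], [1, 0, -0.16, 0, 0, 0, 0], [1, 0, 0, -0.12, 0, 0, 0], [1, 0, 0, -0.08, 0, 0, 0], [1, 0, 0, 0, 0, 0, 0]]])

```text
t: 5.03
ee_pos: [554.2, -179.8, 146.0]
orientation: [3.123, 0.33, 0.003]
ft_force: [-5.1, 0.8, 23.9]
width: 0.2
grasp_force: 11.7
```

servo_tool(plan=[[[1, 0, 0, -0.05, 0, 0, 0], [1, 0, 0, 0, 0, 0, 0]]])

```text
t: 5.2
ee_pos: [554.3, -179.8, 145.7]
orientation: [3.123, 0.331, 0.004]
ft_force: [-10.0, 3.2, 39.2]
width: 0.9
grasp_force: 20.0
```

servo_tool(plan=[[[1, 0, 0, 0.4, 0, 0, 0], [1, 0, 0, 0.4, 0, 0, 0], [1, 0.96, 0.22, 0, 0, 0, 0], [1, 0.96, 0.22, 0, 0, 0, 0], [1, 0.96, 0.22, 0, 0, 0, 0]]])

```text
t: 5.62
ee_pos: [669.4, -152.7, 173.9]
orientation: [-3.124, -0.329, 0.0]
ft_force: [0.7, -0.6, -0.0]
width: 0.6
grasp_force: 0.0
```

servo_tool(plan=[[[1, 0, 0, 0, 0, 0, 0], [1, 0, 0, 0, 0, 0, 0], [1, 0, 0, 0, 0, 0, 0]]])

```text
t: 5.87
ee_pos: [667.4, -152.5, 172.6]
orientation: [-3.123, -0.331, 0.004]
ft_force: [0.4, 0.0, -0.7]
width: 0.5
grasp_force: 0.0
```

servo_tool(plan=[[[1, 0.05, 0, -0.25, 0, 0, 0], [1, 0, 0, -0.15, 0, 0, 0], [1, 0, 0, -0.05, 0, 0, 0], [1, 0, 0, 0, 0, 0, 0]]])

```text
t: 6.2
ee_pos: [669.2, -152.9, 154.9]
orientation: [-3.123, -0.33, 0.004]
ft_force: [-0.0, 0.4, 0.2]
width: 0.6
grasp_force: 0.0
```

servo_tool(plan=[[[1, 0, 0, -0.06, 0, 0, 0], [1, 0, 0, 0, 0, 0, 0]]])

```text
t: 6.37
ee_pos: [670.4, -152.9, 153.9]
orientation: [3.124, 0.33, 0.0]
ft_force: [-0.8, -0.3, 0.2]
width: 0.5
grasp_force: 0.3
```

servo_tool(plan=[[[1, 0, 0, -0.06, 0, 0, 0], [1, 0, 0, 0, 0, 0, 0]]])

```text
t: 6.53
ee_pos: [670.9, -152.8, 152.0]
orientation: [3.124, 0.331, 0.002]
ft_force: [0.4, 0.5, 1.2]
width: 0.5
grasp_force: 1.0
```

servo_tool(plan=[[[1, 0, 0, -0.06, 0, 0, 0], [1, 0, 0, 0, 0, 0, 0]]])

```text
t: 6.7
ee_pos: [670.5, -152.7, 148.9]
orientation: [3.124, 0.331, 0.0]
ft_force: [0.9, 0.4, 0.8]
width: 0.9
grasp_force: 0.3
```

servo_tool(plan=[[[1, 0, 0, -0.06, 0, 0, 0], [1, 0, 0, 0, 0, 0, 0]]])

```text
t: 6.87
ee_pos: [670.5, -152.8, 146.5]
orientation: [3.124, 0.331, 0.0]
ft_force: [0.5, 0.4, 1.5]
width: 0.4
grasp_force: 0.7
```

servo_tool(plan=[[[1, 0, 0, -0.05, 0, 0, 0], [1, 0, 0, 0, 0, 0, 0]]])

```text
t: 7.03
ee_pos: [670.7, -152.8, 146.2]
orientation: [3.124, 0.331, 0.0]
ft_force: [-2.9, 1.9, 14.5]
width: 0.5
grasp_force: 6.6
```

servo_tool(plan=[[[1, 0, 0, -0.05, 0, 0, 0], [1, 0, 0, 0, 0, 0, 0]]])

```text
t: 7.2
ee_pos: [670.7, -152.8, 145.8]
orientation: [3.124, 0.331, 0.001]
ft_force: [-8.0, 3.0, 25.1]
width: 0.3
grasp_force: 12.5
```

servo_tool(plan=[[[1, 0, 0, -0.03, 0, 0, 0], [1, 0, 0, 0, 0, 0, 0]]])

```text
t: 7.37
ee_pos: [670.8, -152.8, 145.7]
orientation: [3.124, 0.331, 0.001]
ft_force: [-10.7, 2.3, 32.4]
width: 0.5
grasp_force: 16.2
```

Back-left: shift of about −33, +146.5.

servo_tool(plan=[[[1, 0, 0, 0.4, 0, 0, 0], [1, 0, 0, 0.4, 0, 0, 0], [1, -0.27, 0.92, 0, 0, 0, 0], [1, -0.27, 0.92, 0, 0, 0, 0], [1, -0.27, 0.92, 0, 0, 0, 0]]])

```text
t: 7.78
ee_pos: [637.2, -41.9, 173.4]
orientation: [3.124, 0.328, -0.0]
ft_force: [0.7, 0.6, 0.2]
width: 0.5
grasp_force: 0.0
```

servo_tool(plan=[[[1, 0, 0.92, 0, 0, 0, 0], [1, 0, 0, 0, 0, 0, 0], [1, 0, 0, 0, 0, 0, 0], [1, 0, 0, 0, 0, 0, 0]]])

```text
t: 8.12
ee_pos: [638.1, -5.8, 173.3]
orientation: [3.124, 0.332, -0.001]
ft_force: [0.2, -0.2, 0.7]
width: 0.6
grasp_force: 0.0
```

servo_tool(plan=[[[1, 0, 0, -0.25, 0, 0, 0], [1, 0, 0, -0.15, 0, 0, 0], [1, 0, 0, -0.1, 0, 0, 0], [1, 0, 0, 0, 0, 0, 0]]])

```text
t: 8.45
ee_pos: [637.7, -6.6, 152.1]
orientation: [-3.124, -0.329, 0.003]
ft_force: [0.5, 0.0, -0.0]
width: 0.3
grasp_force: 0.0
```

servo_tool(plan=[[[1, 0, 0, -0.06, 0, 0, 0], [1, 0, 0, -0.06, 0, 0, 0], [1, 0, 0, 0, 0, 0, 0]]])

```text
t: 8.7
ee_pos: [637.7, -5.7, 148.0]
orientation: [-3.124, -0.33, 0.002]
ft_force: [0.8, -0.5, -0.3]
width: 0.4
grasp_force: 0.0
```

servo_tool(plan=[[[1, 0, 0, -0.06, 0, 0, 0], [1, 0, 0, 0, 0, 0, 0]]])

```text
t: 8.87
ee_pos: [638.0, -5.5, 146.1]
orientation: [3.124, 0.331, -0.0]
ft_force: [0.3, 0.0, 0.3]
width: 0.5
grasp_force: 0.0
```

servo_tool(plan=[[[1, 0, 0, -0.05, 0, 0, 0], [1, 0, 0, 0, 0, 0, 0]]])

```text
t: 9.03
ee_pos: [638.2, -5.5, 145.8]
orientation: [3.124, 0.331, 0.0]
ft_force: [-3.9, -1.1, 11.1]
width: 0.5
grasp_force: 5.8
```

servo_tool(plan=[[[1, 0, 0, -0.05, 0, 0, 0], [1, 0, 0, 0, 0, 0, 0]]])

```text
t: 9.2
ee_pos: [638.3, -5.5, 145.6]
orientation: [3.124, 0.331, 0.001]
ft_force: [-9.6, -0.2, 27.3]
width: 0.4
grasp_force: 13.4
```

servo_tool(plan=[[[1, 0, 0, 0.6, 0, 0, 0], [1, 0, 0, 0.8, 0, 0, 0], [1, -0.3, -0.5, 0.9, 0, 0, 0], [1, -0.4, -0.9, 0.9, 0, 0, 0], [1, -0.4, -0.8, 0.7, 0, 0, 0]]])

```text
t: 9.62
ee_pos: [599.3, -82.4, 289.2]
orientation: [3.123, 0.334, 0.003]
ft_force: [0.4, -0.9, 0.9]
width: 0.5
grasp_force: 0.0
```

servo_tool(plan=[[[1, 0, 0, 0, 0, 0, 0], [1, 0, 0, 0, 0, 0, 0], [1, 0, 0, 0, 0, 0, 0]]])

```text
t: 9.87
ee_pos: [599.1, -82.2, 286.7]
orientation: [-3.124, -0.33, 0.0]
ft_force: [0.1, 0.5, 0.9]
width: 0.3
grasp_force: 0.0
```

```bash
python3 - <<'E'
from h import *
o=readout.get_obs();im=vision.get_image("wrist");np.savez("pics/w3.npz",im=im,ori=o['orientation'],pos=o['ee_pos'])
A=vision.get_image("scene");B=vision.get_image("side")
print(o['ee_pos'])
r=lambda x:cv2.resize(x,(400,340),interpolation=cv2.INTER_CUBIC)
B0=np.load("pics/side0.npy");A0=np.load("pics/scene0.npy")
g=lambda x:r(x[175:260,240:340])
cv2.imwrite("pics/c3.png",np.vstack([np.hstack([cv2.resize(im[60:300,120:440],(400,300)),cv2.resize(A[185:260,245:345],(400,300))]),np.hstack([cv2.resize(x[165:240,240:340],(400,300),interpolation=cv2.INTER_CUBIC) for x in(B0,B)])])[:,:,::-1])
E
```

```text
[599.06347778 -82.20860184 286.69273456]
```

View pics/c3.png

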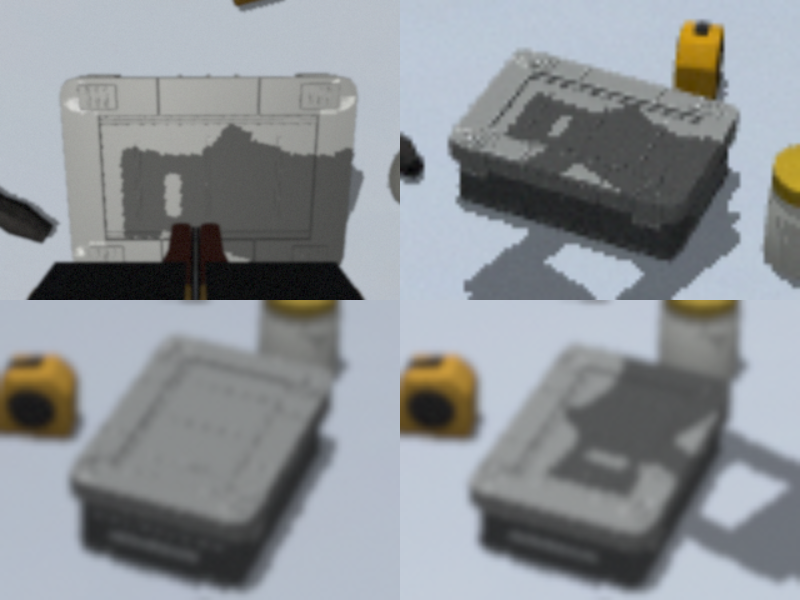

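The lid is lower on all sides. I'll touch each pad again to confirm the contact heights, starting with front-left.

servo_tool(plan=[[[1, -0.38, 0.25, -0.62, 0, 0, 0], [1, -0.38, 0.25, -0.62, 0, 0, 0], [1, -0.38, 0.25, -0.62, 0, 0, 0], [1, -0.38, 0.25, -0.62, 0, 0, 0], [1, -0.38, 0.25, -0.6, 0, 0, 0]]])

```text
t: 10.43
ee_pos: [522.1, -31.1, 161.8]
orientation: [-3.124, -0.333, 0.003]
ft_force: [0.6, 0.7, -0.7]
width: 0.4
grasp_force: 0.0
```

servo_tool(plan=[[[1, 0, 0, -0.1, 0, 0, 0], [1, 0, 0, 0, 0, 0, 0], [1, 0, 0, 0, 0, 0, 0]]])

```text
t: 10.68
ee_pos: [524.5, -32.2, 160.0]
orientation: [3.124, 0.332, 0.001]
ft_force: [0.3, 0.5, 0.4]
width: 0.2
grasp_force: 0.0
```

servo_tool(plan=[[[1, -0.06, 0, -0.22, 0, 0, 0], [1, 0, 0, 0, 0, 0, 0]]])

```text
t: 10.85
ee_pos: [521.5, -32.7, 150.9]
orientation: [3.124, 0.33, 0.002]
ft_force: [0.4, -0.4, -0.8]
width: 0.4
grasp_force: 0.0
```

servo_tool(plan=[[[1, 0, 0, -0.06, 0, 0, 0], [1, 0, 0, 0, 0, 0, 0]]])

```text
t: 11.02
ee_pos: [521.2, -32.7, 148.8]
orientation: [3.124, 0.33, 0.001]
ft_force: [-0.4, 0.0, -0.8]
width: 0.6
grasp_force: 0.0
```

servo_tool(plan=[[[1, 0, 0, -0.06, 0, 0, 0], [1, 0, 0, 0, 0, 0, 0]]])

```text
t: 11.18
ee_pos: [521.0, -32.6, 146.2]
orientation: [3.124, 0.33, 0.0]
ft_force: [0.4, -0.1, -0.6]
width: 0.5
grasp_force: 0.0
```

servo_tool(plan=[[[1, 0, 0, -0.05, 0, 0, 0], [1, 0, 0, 0, 0, 0, 0]]])

```text
t: 11.35
ee_pos: [521.1, -32.6, 145.7]
orientation: [3.124, 0.331, 0.001]
ft_force: [-5.2, -0.9, 16.9]
width: -0.0
grasp_force: 8.3
```

servo_tool(plan=[[[1, 0, 0, -0.04, 0, 0, 0], [1, 0, 0, 0, 0, 0, 0]]])

```text
t: 11.52
ee_pos: [521.1, -32.5, 145.5]
orientation: [3.124, 0.331, 0.001]
ft_force: [-9.9, 0.2, 33.8]
width: 0.3
grasp_force: 17.2
```

FL is shut: first contact was at 146 and it is stiff. Next is FR.

servo_tool(plan=[[[1, 0, 0, 0.4, 0, 0, 0], [1, 0.27, -0.92, 0, 0, 0, 0], [1, 0.27, -0.92, 0, 0, 0, 0], [1, 0.27, -0.92, 0, 0, 0, 0], [1, 0, -0.86, 0, 0, 0, 0]]])

```text
t: 11.93
ee_pos: [555.3, -179.3, 159.4]
orientation: [3.123, 0.332, 0.005]
ft_force: [0.8, -0.5, 0.3]
width: 0.3
grasp_force: 0.0
```

servo_tool(plan=[[[1, 0, 0, -0.2, 0, 0, 0], [1, 0, 0, 0, 0, 0, 0], [1, 0, 0, 0, 0, 0, 0]]])

```text
t: 12.18
ee_pos: [552.4, -176.8, 150.0]
orientation: [-3.123, -0.329, 0.003]
ft_force: [0.1, -0.2, 0.1]
width: 0.7
grasp_force: 0.0
```

servo_tool(plan=[[[1, 0, 0, -0.06, 0, 0, 0], [1, 0, 0, 0, 0, 0, 0]]])

```text
t: 12.35
ee_pos: [553.0, -175.9, 147.9]
orientation: [-3.123, -0.333, 0.001]
ft_force: [-0.0, -0.5, 0.4]
width: 0.3
grasp_force: 0.0
```

servo_tool(plan=[[[1, 0, 0, -0.06, 0, 0, 0], [1, 0, 0, 0, 0, 0, 0]]])

```text
t: 12.52
ee_pos: [553.4, -176.3, 146.0]
orientation: [-3.124, -0.333, -0.0]
ft_force: [-0.4, -0.0, 1.3]
width: -0.0
grasp_force: 0.0
```

servo_tool(plan=[[[1, 0, 0, -0.05, 0, 0, 0], [1, 0, 0, 0, 0, 0, 0]]])

```text
t: 12.68
ee_pos: [553.5, -176.4, 145.7]
orientation: [-3.124, -0.332, -0.0]
ft_force: [-4.9, 3.6, 19.9]
width: 0.5
grasp_force: 9.4
```

FR is shut too. On to BR.

servo_tool(plan=[[[1, 0, 0, 0.4, 0, 0, 0], [1, 0.97, 0.2, 0, 0, 0, 0], [1, 0.97, 0.2, 0, 0, 0, 0], [1, 0.97, 0.2, 0, 0, 0, 0], [1, 0, 0, -0.1, 0, 0, 0]]])

```text
t: 13.1
ee_pos: [676.7, -151.7, 157.8]
orientation: [3.121, 0.334, 0.014]
ft_force: [-0.3, -0.0, 0.8]
width: 0.4
grasp_force: 0.0
```

servo_tool(plan=[[[1, 0, 0, -0.1, 0, 0, 0], [1, 0, 0, 0, 0, 0, 0], [1, 0, 0, 0, 0, 0, 0]]])

```text
t: 13.35
ee_pos: [668.0, -153.1, 150.9]
orientation: [-3.123, -0.331, 0.004]
ft_force: [-0.0, 0.6, -0.2]
width: 0.4
grasp_force: 0.0
```

servo_tool(plan=[[[1, 0, 0, -0.06, 0, 0, 0], [1, 0, 0, 0, 0, 0, 0]]])

```text
t: 13.52
ee_pos: [668.6, -153.5, 149.2]
orientation: [-3.124, -0.33, 0.001]
ft_force: [0.8, 0.2, -0.5]
width: 0.6
grasp_force: 0.0
```

servo_tool(plan=[[[1, 0, 0, -0.06, 0, 0, 0], [1, 0, 0, 0, 0, 0, 0]]])

```text
t: 13.68
ee_pos: [669.2, -153.5, 146.9]
orientation: [-3.124, -0.33, 0.001]
ft_force: [-1.1, 0.6, 0.8]
width: 0.6
grasp_force: 0.0
```

servo_tool(plan=[[[1, 0, 0, -0.05, 0, 0, 0], [1, 0, 0, 0, 0, 0, 0]]])

```text
t: 13.85
ee_pos: [669.6, -153.5, 145.9]
orientation: [3.124, 0.331, 0.0]
ft_force: [-2.9, -0.0, 6.4]
width: 1.1
grasp_force: 2.9
```

servo_tool(plan=[[[1, 0, 0, -0.04, 0, 0, 0], [1, 0, 0, 0.4, 0, 0, 0], [1, -0.27, 0.92, 0, 0, 0, 0], [1, -0.27, 0.92, 0, 0, 0, 0], [1, -0.27, 0.92, 0, 0, 0, 0]]])

```text
t: 14.27
ee_pos: [636.9, -42.4, 159.8]
orientation: [3.124, 0.328, 0.001]
ft_force: [0.5, -0.0, -0.8]
width: 0.3
grasp_force: 0.0
```

servo_tool(plan=[[[1, 0, 0.9, 0, 0, 0, 0], [1, 0, 0, -0.16, 0, 0, 0], [1, 0, 0, 0, 0, 0, 0], [1, 0, 0, 0, 0, 0, 0]]])

```text
t: 14.6
ee_pos: [637.2, -7.1, 152.8]
orientation: [3.124, 0.332, -0.001]
ft_force: [0.5, -0.3, 0.9]
width: -0.0
grasp_force: 0.0
```

servo_tool(plan=[[[1, 0, 0, -0.06, 0, 0, 0], [1, 0, 0, 0, 0, 0, 0]]])

```text
t: 14.77
ee_pos: [637.3, -8.2, 150.3]
orientation: [3.124, 0.328, -0.0]
ft_force: [-0.9, -0.6, -0.9]
width: 0.5
grasp_force: 0.0
```

servo_tool(plan=[[[1, 0, 0, -0.06, 0, 0, 0], [1, 0, 0, 0, 0, 0, 0]]])

```text
t: 14.93
ee_pos: [637.2, -7.9, 147.8]
orientation: [-3.124, -0.329, 0.001]
ft_force: [-0.6, -0.7, -0.3]
width: 0.4
grasp_force: 0.0
```

servo_tool(plan=[[[1, 0, 0, -0.06, 0, 0, 0], [1, 0, 0, 0, 0, 0, 0]]])

```text
t: 15.1
ee_pos: [637.5, -7.4, 146.0]
orientation: [3.124, 0.33, 0.001]
ft_force: [-0.8, -0.6, -0.3]
width: 0.3
grasp_force: 0.0
```

servo_tool(plan=[[[1, 0, 0, -0.04, 0, 0, 0], [1, 0, 0, 0, 0, 0, 0]]])

```text
t: 15.27
ee_pos: [637.5, -7.3, 145.8]
orientation: [3.124, 0.331, 0.001]
ft_force: [-4.9, -1.2, 13.5]
width: 0.6
grasp_force: 6.7
```

All four pads are at shut height with no spring-back. I'll retreat and hand in.

servo_tool(plan=[[[1, 0, 0, 0.5, 0, 0, 0], [1, 0, 0, 0.9, 0, 0, 0], [1, 0, 0, 0.9, 0, 0, 0], [1, 0, 0, 0.9, 0, 0, 0], [1, 0, 0, 0, 0, 0, 0]]])

```text
t: 15.68
ee_pos: [640.5, -7.0, 279.8]
orientation: [3.123, 0.33, 0.018]
ft_force: [1.5, -1.0, 0.7]
width: 0.1
grasp_force: 0.0
```

servo_tool(plan=[[[1, 0, 0, 0, 0, 0, 0], [1, 0, 0, 0, 0, 0, 0]]])

```text
t: 15.85
ee_pos: [636.7, -6.9, 271.6]
orientation: [-3.124, -0.331, 0.001]
ft_force: [-0.2, -0.7, 0.5]
width: 0.4
grasp_force: 0.0
```

```bash
python3 -c "
from workcell import close_job
print(close_job())"
```

```text
the job is handed in; nothing more can be done
None
```

I pressed the lid down at all four clips; a second touch met a firm stop at each pad with the fingertips about 66 mm above the table (shut is 65.5 mm), and I handed the job in at about 16 s with the arm clear (no verdict was returned).

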